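# Pack the shoe-care box in the hallway

### The job

Pack the shoe-care things into the open grey box, each flat in its own tray: the black polish tin in the tray with the black floor, the tan polish tin in the tan one, the cream jar in the wine-red one, and the dark shoe brush, bristles down, lengthways in the long green trough. Set each down upright on the tray floor rather than dropping it, and leave the candle tin and the pale clothes brush lying where they are.

Things in the scene. Friction and masses are not known exactly. Their poses are not given: they have to be found in the camera images.
- black_tin: a round flat shoe-polish tin, 58 mm across, 27 mm high, 90 g: bare aluminium base (lower 13 mm) and a BLACK press-on lid (upper 14 mm). It lies lid up on the glass. Origin: centre of its underside, z up through the lid; its x axis points to a tiny (4 mm) wing key on the rim, of no use here.
- tan_tin: a round flat shoe-polish tin, 58 mm across, 27 mm high, 90 g: bare aluminium base (lower 13 mm) and a TAN (orange-brown) press-on lid (upper 14 mm). It lies lid up on the glass. Origin: centre of its underside, z up through the lid; its x axis points to a tiny (4 mm) wing key on the rim, of no use here.
- cream_jar: round jar of shoe cream, 46 mm across, 44 mm high, 140 g: clear glass with cream inside (lower 28 mm), WINE-RED screw lid (upper 16 mm). It stands upright on the glass. Origin: centre of its underside, z up.
- shoe_brush: the shoe brush: a plain oblong without handle, 96 (x) by 42 (y) by 42 mm high, 130 g: dark walnut back (upper 18 mm, full width) over black bristles (lower 24 mm, 90 by 36 mm, rigid). It lies bristles down. Origin: centre of its underside, x along its length, z up; either way round is the same.
- tray_black: tray with BLACK floor and light grey rim, 92 (x) by 122 (y) mm, well 84 by 84 mm, 8 mm deep, in its middle. Four fixed trays of this size fill the top of a fixed grey box, 200 by 258 mm, in any order, 94 (x) and 124 (y) mm apart. World heights: tray floor 0.068 m, rim 0.076 m, box rim 0.078 m. Origin: centre of the tray's underside, z up, y along its 122 mm side; floor 4 mm, rim 12 mm above it.
- tray_tan: tray with TAN (orange-brown) floor and light grey rim, 92 (x) by 122 (y) mm, well 84 by 84 mm, 8 mm deep, in its middle; one of the four fixed trays in the grey box. Origin: centre of the tray's underside, z up, y along its 122 mm side; floor 4 mm, rim 12 mm above it.
- tray_jar: tray with WINE-RED floor and wide light grey shoulders, 92 (x) by 122 (y) mm, well 72 by 72 mm, 8 mm deep, in its middle; one of the four fixed trays in the grey box. Origin: centre of the tray's underside, z up, y along its 122 mm side; floor 4 mm, rim 12 mm above it.
- tray_brush: tray with GREEN floor and light grey rim, 92 (x) by 122 (y) mm, holding a long trough 66 (x) by 116 (y) mm, 8 mm deep; one of the four fixed trays in the grey box. Origin: centre of the tray's underside, z up, y along its 122 mm side; floor 4 mm, rim 12 mm above it.
- candle_tin: look-alike, to be left: a candle in an open aluminium tin, 58 mm across, 27 mm high, cream wax with a tiny black wick on top, no lid. Origin: centre of its underside, z up. All things lie on frosted glass at world height 0.006 m; other hallway clutter (umbrella handle, bootjack, key bowl, letters, plant) stands beyond x = 0.73 or |y| = 0.53 m.
- clothes_brush: look-alike, to be left: pale beech clothes brush with a handle, lying bristles down, 34 mm high; along x from -92 to +96 mm, head 108 by 42 mm centred at x +42, handle 20 mm wide towards -x. Origin: level of its underside, between head and handle. A loose black key cover (62 by 34, 12 mm high) lies by the handle, about x -60, y -42 mm.
Mind the look-alikes: they are no part of the job. What is shaped like the shoe_brush but yellow is not meant.

How it is judged:
By the outcome, as a careful person would: the job done as asked, in the order asked, and still so for the second after the job is handed in, with the robot touching nothing.
It also fails if it takes over 109 s, if anything falls off the work surface, if the arm or the gripper's body presses on something with over 40 N, if the wrist force passes 120 N, or if a joint passes its speed limit or range.

### The arm

A 6-joint arm with a two-finger parallel gripper is mounted at the origin on the work surface. World frame = base frame: x ahead of the robot, y to its left, z up, the work surface at z = 0. Lengths are in mm, angles in rad, forces in N, time in s.
With the tool pointing down it reaches from about 350 to 975 mm from the base axis. Payload 7.1 kg.
Tool frame: the origin (TCP) lies between the finger pads; the fingertips stand 17 mm ahead of it and the grasp point (between the pads) lies 2 mm behind it (tip_reach is the y of the fingertips in the tool frame, in mm); y points along the fingers, x is the direction in which the jaws open and shut, and the axes are right-handed (so a half turn about y gives the same grasp; the last joint's range is limited). The gripper opens to 88 mm and grips with 3 to 60 N. Pads are 20 mm wide; open, the fingers measure 115 mm over their backs; the gripper's body (75 mm by 178 mm) begins 61 mm behind the grasp point.
Start: joints at [-1.296, 0.423, 1.63, -0, 1.089, -0.019], TCP at [181.013, -598.197, 239.675] pointing down, gripper open.
Joint ranges: [-3, 3], [-0.9, 2.11], [0.09, 2.58], [-1.31, 4.45], [0.11, 2.69], [-2.54, 2.54]. Speed limits (rad/s): [2.39, 2.39, 3.01, 3.14, 3.14, 3.14].

### API

Orientations are given as a rotation vector (axis times angle).
In Python, from workcell import get_obs, get_image, camera_model, close_job, silhouettes, tip_of, tip_reach gives the robot as it stands. The module is installed in compiled form; this text tells all that it offers.
- The arm moves only by the tool arm_command, never from a script. Its argument "targets" is a list of rows, each a list of 4 numbers: the shift along the tool's x, y, z in mm, then the turn about the tool's y in rad. A call has 1 to 20 rows; each row shifts and turns the commanded pose from where the row before left it, along the tool's axes as they then stand; what a row does not reach is not made up. A row lasts 1/12 s, in which the tool goes at most 41.7 mm and 7.16 degrees, less where a joint would pass 70% of its speed; a pose out of reach is approached as far as the arm can. A call is refused whole if a number of a shift passes 41.7 or a number of a turn 0.125, either way. A call with a gripper value outside its range is refused whole. "gripper" is the opening in per cent of the stroke, from 0 (shut) to 100 (fully open), set as the call begins (left out, the last holds). The fingers move at their own pace and stop on an object; the grip force is fixed at half the most. Time passes only in rows, so rows that do not move let the fingers close. It gives the time, the measured TCP pose, the force and the opening at its end, in the units of the state.
- get_obs(): the state, without advancing time (a new reading comes with each control period).
- get_image(name): name is "scene" or "side" or "wrist"; returns the picture (384x512x3 uint8, blue, green, red); there is no depth.
- camera_model(name): a dict with "mtx" (3x3 intrinsics, pixels), "position" and "orientation" of the camera in the world. Camera axes: x right, y up, looking along -z (the intrinsics and any distortion apply to the point x, -y, -z); pixel columns grow to the right and rows downward; lengths in mm; the calibration is good to about 2 mm. A picture is of the moment at which its call begins: read the wrist's pose just before it. camera_model takes no time and is no camera call; for the wrist camera it gives the pose at the moment of the call.
- close_job(): hands the job in, once; it reports no verdict.
Trained networks look in the newest picture that a camera, given by its name, has taken for a name from the list of things; names that differ only in an ending like _2 or _b are one class to them, and where a whole thing is asked for, a point or a joint stands for the part that bears it (a point fixed in the world has none). Each returns a list of dicts, best first, with "conf" (0 to 1); they miss things now and then, are a little off and sometimes report something else, mostly with a low value. They report only what shows in the picture. A call takes as long as a camera call. They do not tell look-alikes from the thing itself.
- silhouettes(camera, thing): "pixels" (384x512 bool, what is visible of it) and "at" ([column, row] in pixels, amid what is visible of it).
- tip_of(camera, thing): "at" ([column, row] in pixels: a listed point, or the origin of a listed thing).
The state is a dict: "t": time; "qpos": joint angles; "qvel": joint speeds; "joint_torque": joint torques, N m; "ee_pos": TCP position; "orientation": TCP orientation; "ft_force": force on the tool from outside, world axes, zero at the start; "moment": the same for the moment, N m; "width": finger opening in mm.
Only numpy, scipy, OpenCV 4.12 (cv2) and the standard library are available. Lean on these libraries where they do the work, as an engineer would, in place of code of your own. Each camera call takes 0.05 s, during which the arm holds its last target. There are 200 camera calls.

## Working session

There is one attempt and no reset: what is moved stays moved. The work goes in short steps, Python scripts to look and compute and a tool call to move; the robot and the scene stay as the last step left them, time stands still between calls to the robot, and variables do not carry over. Pictures are saved under pics/ and viewed, about 12 in all and at most 16, crops included, and the job is handed in when it is done.

Besides the shell and the picture viewer there is one more tool, called in YAML: its name, and indented under it one key for each argument. arm_command: Moves the arm, as the interface text tells. Its arguments: {"type":"object","properties":{"targets":{"type":"array","items":{"type":"array","items":{"type":"number"}}},"gripper":{"type":"number"}},"required":["targets"]}

```bash
mkdir -p pics; cat > h.py <<'E'
import numpy as np, cv2
from scipy.spatial.transform import Rotation as R
from workcell import *
def cam(n):
    m=camera_model(n); return m
def ray(m,px):
    K=np.array(m["mtx"]); d=np.array(m.get("distortion",np.zeros(5)),float) if m.get("distortion") is not None else np.zeros(5)
    u=cv2.undistortPoints(np.array([[px]],float),K,d)[0,0]
    v=np.array([u[0],-u[1],-1.0])
    return np.array(m["position"],float), rot(m["orientation"]).apply(v)
def rot(o):
    o=np.array(o,float)
    return R.from_matrix(o) if o.shape==(3,3) else R.from_rotvec(o)
def at(m,px,z):
    p,d=ray(m,px); return p+d*(z-p[2])/d[2]
E
python3 - <<'E'
from h import *
for n in ["scene","side","wrist"]:
    print(n,camera_model(n)); cv2.imwrite(f"pics/{n}0.png",get_image(n))
o=get_obs(); print(o)
print(R.from_rotvec(o["orientation"]).as_matrix().round(3))
a=np.hstack([cv2.imread(f"pics/{n}0.png") for n in ["scene","side"]]);cv2.imwrite("pics/a.png",a[:, :])
E
```

```text
scene {'mtx': array([[381.46173335,   0.        , 258.56581864],
       [  0.        , 381.46173335, 181.62064285],
       [  0.        ,   0.        ,   1.        ]]), 'position': array([884.22731871, 718.64399713, 647.39623632]), 'orientation': array([0.31617865, 1.25352426, 2.34231956])}
side {'mtx': array([[411.83017115,   0.        , 254.98414812],
       [  0.        , 411.83017115, 186.77772141],
       [  0.        ,   0.        ,   1.        ]]), 'position': array([338.48736366, 774.07828885, 656.79079448]), 'orientation': array([ 0.10948004, -1.40072956, -2.69716154])}
wrist {'mtx': array([[287.61642964,   0.        , 253.89687703],
       [  0.        , 287.61642964, 189.03133997],
       [  0.        ,   0.        ,   1.        ]]), 'position': array([ 251.09189828, -577.78276557,  383.07388705]), 'orientation': array([-0.23360321,  0.17541949, -1.26888428])}
{'t': 0.15, 'qpos': array([-1.29603252e+00,  4.23672313e-01,  1.63045948e+00,  6.75718908e-06,
        1.08861396e+00, -1.90051823e-02]), 'qvel': array([ 3.74834836e-04, -8.31477641e-04, -2.20467038e-03, -9.04142970e-05,
       -4.54858975e-04, -1.47573460e-03]), 'joint_torque': array([-4.88342775e-04, -5.44982815e+01, -2.73919308e+01,  6.43667788e-02,
        2.04039027e-02, -7.79771221e-05]), 'ee_pos': array([ 180.89350462, -597.84219609,  239.09748717]), 'orientation': array([-1.33323738,  0.99077251, -0.98926252]), 'ft_force': array([-1.1962855 , -0.05279939,  0.92673155]), 'moment': array([ 0.01011608, -0.08567819, -0.01938945]), 'width': 87.97277883615455}
[[ 0.29  -0.     0.957]
 [-0.957  0.001  0.29 ]
 [-0.001 -1.     0.   ]]
```

View pics/scene0.png

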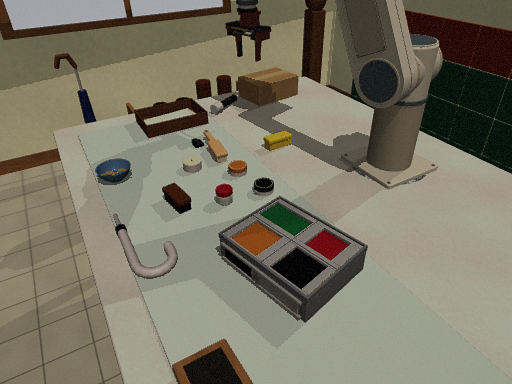

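View pics/side0.png

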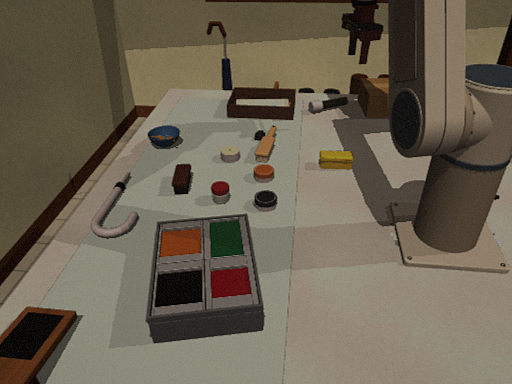

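The scene view shows the box (trays: orange ~(256,238), green ~(287,218), red ~(327,244), black ~(299,267)). It also shows the black tin ~(263,185), tan tin ~(237,168), jar ~(224,194) and dark brush ~(177,197). The side view agrees.

```bash
python3 - <<'E'
from h import *
zt={"black_tin":19+14,"tan_tin":33,"cream_jar":50,"shoe_brush":48,"tray_black":68,"tray_tan":68,"tray_jar":68,"tray_brush":68,"candle_tin":33,"clothes_brush":40}
z0={k:(64 if "tray" in k else 6) for k in zt}
for c in ["scene","side"]:
    m=camera_model(c); get_image(c)
    for k in zt:
        for d in tip_of(c,k)[:2]:
            print(c,k,round(d["conf"],2),np.round(d["at"],1),at(m,d["at"],z0[k]).round(1))
E
```

```text
scene black_tin 0.61 [262.1 190.5] [431.2 -67.6   6. ]
scene tan_tin 0.78 [234.5 174.7] [ 461.7 -185.1    6. ]
scene cream_jar 0.59 [224.6 202.8] [550.8 -70.3   6. ]
scene shoe_brush 0.92 [179.9 203.5] [ 659.4 -131.8    6. ]
scene shoe_brush 0.89 [274.  143.5] [ 249.8 -294.3    6. ]
scene tray_black 0.56 [300.2 272. ] [550.4 289.7  64. ]
scene tray_tan 0.76 [255.8 244.3] [587.7 173.5  64. ]
scene tray_jar 0.98 [328.9 246.5] [454.2 261.1  64. ]
scene tray_jar 0.23 [295.5 272.6] [559.4 286.2  64. ]
scene tray_brush 0.58 [284.2 220.9] [490.4 138.4  64. ]
scene candle_tin 0.77 [193.  165.4] [ 551.5 -304.3    6. ]
scene clothes_brush 0.73 [213.1 149.3] [ 451.7 -368.3    6. ]
side black_tin 0.77 [268.7 204.2] [418.  -70.8   6. ]
side tan_tin 0.73 [264.  175.1] [ 444.4 -205.8    6. ]
side cream_jar 0.76 [221.8 199.1] [543.5 -80.6   6. ]
side shoe_brush 0.69 [335.8 162.4] [ 238.2 -294.7    6. ]
side shoe_brush 0.63 [182.3 187.5] [ 662.3 -122.5    6. ]
side tray_black 0.69 [178.4 288.9] [553.4 278.6  64. ]
side tray_tan 0.81 [180.5 242.4] [583.6 154.8  64. ]
side tray_jar 0.71 [182.2 189.7] [631.2 -33.2  64. ]
side tray_jar 0.56 [231.4 287. ] [456.  263.6  64. ]
side tray_brush 0.74 [225.1 240.9] [490.5 140.5  64. ]
side candle_tin 0.64 [229.3 156.4] [ 561.7 -299.6    6. ]
side clothes_brush 0.59 [269.2 148.9] [ 443.7 -356.9    6. ]
```

```bash
cat >> h.py <<'E'
def plan(x,y,z,psi=None):
    "rows-total in tool axes from current measured pose to TCP x,y,z (mm); psi deg (heading of tool x)"
    o=get_obs(); T=R.from_rotvec(o["orientation"]).as_matrix()
    d=T.T@(np.array([x,y,z])-o["ee_pos"]); p=np.degrees(np.arctan2(T[1,0],T[0,0]))
    print("t",round(o["t"],2),"pos",o["ee_pos"].round(1),"psi",p.round(2),"w",round(o["width"],1))
    tr=0 if psi is None else -np.radians((psi-p+180)%360-180)
    print("shift",d.round(1),"turn",round(tr,4))
E
python3 - <<'E'
from h import *
o=get_obs();m=camera_model("wrist")
T=R.from_rotvec(o["orientation"]).as_matrix()
print("cam off tool",T.T@(m["position"]-o["ee_pos"]),"view dir tool",T.T@rot(m["orientation"]).as_matrix()@[0,0,-1])
plan(430,-210,300)
plan(430,-210,300,-30)
E
```

```text
cam off tool [   1.01410271 -144.08915514   72.99312093] view dir tool [-1.93242955e-04  9.63022059e-01 -2.69422488e-01]
t 1.25 pos [ 181.  -598.2  239.7] psi -73.17 w 87.7
shift [-299.5  -60.3  350.7] turn 0
t 1.25 pos [ 181.  -598.2  239.7] psi -73.17 w 87.7
shift [-299.5  -60.3  350.7] turn -0.7534
```

arm_command:
  targets:
    - [-25, -5, 29.2, 0]
    - [-25, -5, 29.2, 0]
    - [-25, -5, 29.2, 0]
    - [-25, -5, 29.2, 0]
    - [-25, -5, 29.2, 0]
    - [-25, -5, 29.2, 0]
    - [-25, -5, 29.2, 0]
    - [-25, -5, 29.2, 0]
    - [-25, -5, 29.2, 0]
    - [-25, -5, 29.2, 0]
    - [-25, -5, 29.2, 0]
    - [-25, -5, 29.2, 0]
    - [0, 0, 0, -0.1076]
    - [0, 0, 0, -0.1076]
    - [0, 0, 0, -0.1076]
    - [0, 0, 0, -0.1076]
    - [0, 0, 0, -0.1076]
    - [0, 0, 0, -0.1076]
    - [0, 0, 0, -0.1076]
  gripper: 100

```text
t: 2.83
ee_pos: [429.5, -209.5, 299.8]
orientation: [-1.532, 0.406, -0.406]
ft_force: [0.3, -0.6, -0.1]
width: 87.6
```

arm_command:
  targets:
    - [0, 0, 0, 0]
    - [0, 0, 0, 0]
    - [0, 0, 0, 0]

```text
t: 3.08
ee_pos: [429.5, -209.6, 299.7]
orientation: [-1.531, 0.413, -0.413]
ft_force: [0.5, 0.5, 0.2]
width: 87.6
```

```bash
python3 - <<'E'
from h import *
plan(430,-210,300,-30)
z0=dict(black_tin=6,tan_tin=6,cream_jar=6,shoe_brush=6,candle_tin=6)
m=camera_model("wrist"); cv2.imwrite("pics/w1.png",get_image("wrist"))
for k in z0:
    for d in tip_of("wrist",k)[:2]: print(k,round(d["conf"],2),np.round(d["at"],1),at(m,d["at"],z0[k]).round(1))
E
```

```text
t 3.08 pos [ 429.5 -209.6  299.7] psi -30.19 w 87.6
shift [ 0.6 -0.3 -0.1] turn -0.0034
black_tin 0.94 [201.1  73.2] [425.9 -67.6   6. ]
black_tin 0.17 [378.3  26.6] [ 667.3 -139.5    6. ]
tan_tin 0.97 [259.  146.4] [ 445.2 -198.8    6. ]
cream_jar 0.79 [281.2  35.9] [547.2 -82.9   6. ]
shoe_brush 0.87 [182.2 250.7] [ 246.3 -285.4    6. ]
shoe_brush 0.69 [375.2  25.5] [ 664.2 -136.1    6. ]
candle_tin 0.93 [348.2 160.3] [ 553.1 -286.4    6. ]
```

View pics/w1.png

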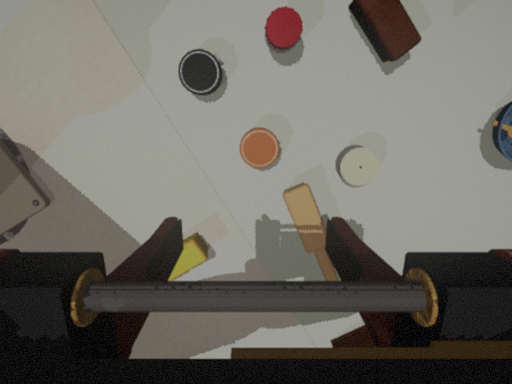

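Wrist view: black tin (200,73), tan tin (259,148), jar lid (284,28), dark brush (385,27, partly cut off); the candle (358,166) and pale brush are to be left.

```bash
python3 - <<'E'
from h import *
m=camera_model("wrist"); print(m["position"]);get_image("wrist")
for k,z in dict(black_tin=20,tan_tin=20,cream_jar=30).items():
    d=silhouettes("wrist",k)[0]; ys,xs=np.nonzero(d["pixels"])
    c,_=cv2.minEnclosingCircle(np.c_[xs,ys].astype(np.float32))
    print(k,d["conf"],np.round(c,1),at(m,c,z).round(1),at(m,(xs.mean(),ys.mean()),z).round(1))
b=cv2.imread("pics/w1.png")
print("lid", at(m,(200,72),33),at(m,(260,149),33),at(m,(284,27),50))
h=cv2.cvtColor(b,cv2.COLOR_BGR2HSV)
plan(427,-68,120,-30)
E
```

```text
[ 465.88310957 -146.78529383  443.76224625]
black_tin 0.71 [200.2  72.1] [426.5 -68.4  20. ] [426.4 -68.   20. ]
tan_tin 0.56 [260.  148.1] [ 445.8 -200.    20. ] [ 444.6 -199.4   20. ]
cream_jar 0.57 [281.5  30. ] [546.1 -80.2  30. ] [547.4 -80.8  30. ]
lid [427.51251209 -70.51341476  33.        ] [ 445.78545067 -199.50342507   33.        ] [546.43358165 -82.07988841  50.        ]
t 3.58 pos [ 429.5 -209.6  299.7] psi -30.02 w 87.8
shift [-73.  179.7 121.3] turn -0.0004
```

arm_command:
  targets:
    - [-12.1, 15, 20, 0]
    - [-12.1, 15, 20, 0]
    - [-12.1, 15, 20, 0]
    - [-12.1, 15, 20, 0]
    - [-12.1, 15, 20, 0]
    - [-12.1, 15, 20, 0]
    - [0, 25, 0, 0]
    - [0, 25, 0, 0]
    - [0, 25, 0, 0]
    - [0, 25, 0, 0]
    - [0, 20, 0, 0]
    - [0, 0, 0, 0]
    - [0, 0, 0, 0]

```text
t: 4.67
ee_pos: [426.1, -69.2, 89.2]
orientation: [-1.532, 0.413, -0.409]
ft_force: [0.1, 0.2, 0.2]
width: 88.1
```

```bash
python3 - <<'E'
from h import *
plan(427,-69.3,30,-30)
m=camera_model("wrist"); cv2.imwrite("pics/w2.png",get_image("wrist"))
d=silhouettes("wrist","black_tin")
for q in d[:2]:
    ys,xs=np.nonzero(q["pixels"]);print(q["conf"],q["at"],xs.min(),xs.max(),ys.min(),ys.max(),at(m,(xs.mean(),ys.mean()),20))
E
```

```text
t 4.67 pos [426.1 -69.2  89.2] psi -30.02 w 88.1
shift [ 1.  59.2  0.4] turn -0.0003
0.9 [255.9, 205.9] 216 292 166 245 [426.24516466 -70.34153193  20.        ]
```

View pics/w2.png

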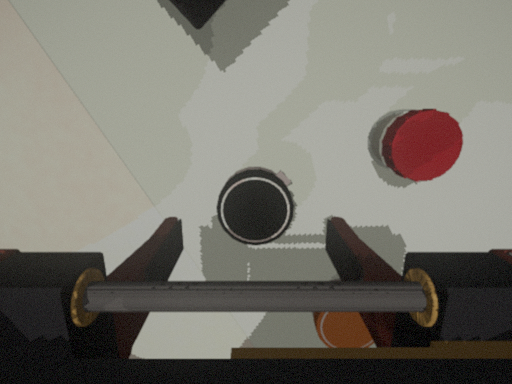

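The tin sits centred between the fingers (255,206). Descend and grip.

arm_command:
  targets:
    - [0, 20, 0, 0]
    - [0, 20, 0, 0]
    - [0, 12, 0, 0]
    - [0, 7, 0, 0]
    - [0, 0, 0, 0]

```text
t: 5.18
ee_pos: [426.9, -69.4, 30.7]
orientation: [-1.532, 0.411, -0.411]
ft_force: [-0.5, 0.1, -0.0]
width: 87.8
```

arm_command:
  targets:
    - [0, 0, 0, 0]
    - [0, 0, 0, 0]
    - [0, 0, 0, 0]
    - [0, 0, 0, 0]
    - [0, 0, 0, 0]
    - [0, 0, 0, 0]
    - [0, 0, 0, 0]
    - [0, 0, 0, 0]
  gripper: 0

```text
t: 5.85
ee_pos: [427.0, -69.4, 31.2]
orientation: [-1.531, 0.41, -0.411]
ft_force: [-0.8, -0.0, 7.2]
width: 57.5
```

arm_command:
  targets:
    - [0, -20, 0, 0]
    - [0, -30, 0, 0]
    - [0, -40, 0, 0]
    - [0, -40, 0, 0]
    - [0, -40, 0, 0]
    - [0, 0, 0, 0]
    - [0, 0, 0, 0]

```text
t: 6.43
ee_pos: [428.0, -69.6, 202.8]
orientation: [-1.531, 0.406, -0.415]
ft_force: [-0.6, 0.4, -1.0]
width: 57.3
```

```bash
python3 - <<'E'
from h import *
plan(480,100,260,-30)
E
```

```text
t 6.43 pos [428.  -69.6 202.8] psi -30.01 w 57.3
shift [-39.5 -57.1 173. ] turn -0.0002
```

arm_command:
  targets:
    - [-6.6, -9.5, 28.8, 0]
    - [-6.6, -9.5, 28.8, 0]
    - [-6.6, -9.5, 28.8, 0]
    - [-6.6, -9.5, 28.8, 0]
    - [-6.6, -9.5, 28.8, 0]
    - [-6.6, -9.5, 28.8, 0]
    - [0, 0, 0, 0]
    - [0, 0, 0, 0]
    - [0, 0, 0, 0]

```text
t: 7.18
ee_pos: [477.4, 99.6, 255.7]
orientation: [-1.534, 0.413, -0.407]
ft_force: [-0.3, -0.3, -0.3]
width: 57.2
```

```bash
python3 - <<'E'
from h import *
plan(480,100,260,-30)
m=camera_model("wrist"); cv2.imwrite("pics/w3.png",get_image("wrist"))
for k in ["tray_black","tray_tan","tray_jar","tray_brush"]:
    for d in silhouettes("wrist",k)[:2]:
        ys,xs=np.nonzero(d["pixels"]); r=cv2.minAreaRect(np.c_[xs,ys].astype(np.float32))
        print(k,round(d["conf"],2),xs.min(),xs.max(),ys.min(),ys.max(),at(m,r[0],70).round(1))
    for d in tip_of("wrist",k)[:1]: print("tip",round(d["conf"],2),np.round(d["at"],1),at(m,d["at"],64).round(1))
E
```

```text
t 7.18 pos [477.4  99.6 255.7] psi -29.97 w 57.2
shift [ 2.  -4.3  1.6] turn 0.0005
tray_black 0.7 178 298 0 64 [537.  236.1  70. ]
tray_tan 0.93 240 377 0 148 [583.  164.3  70. ]
tray_tan 0.74 180 311 69 188 [490.5 139.   70. ]
tip 0.75 [307.3  82. ] [577.9 157.   64. ]
tray_jar 0.9 90 235 0 127 [459.5 259.4  70. ]
tip 0.81 [167.5  54.3] [461.  256.8  64. ]
tray_brush 0.55 180 312 69 188 [489.5 138.3  70. ]
tip 0.64 [248.9 137.4] [492.2 137.2  64. ]
```

View pics/w3.png

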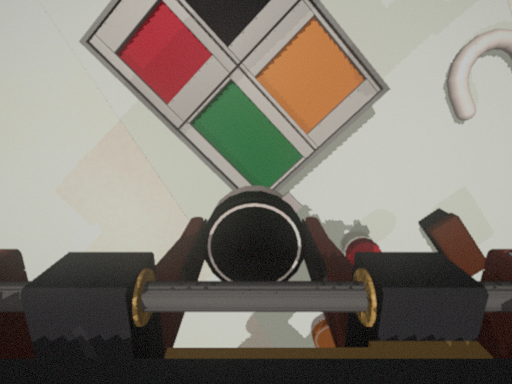

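The box is in view: red floor (165,53), orange (308,73), green (246,135), black at the top edge. The divider cross is at (236,67), with the left and right box corners at (82,42) and (388,88).

```bash
python3 - <<'E'
from h import *
m=camera_model("wrist")
b=cv2.imread("pics/w3.png"); h=cv2.cvtColor(b,cv2.COLOR_BGR2HSV)
def mask(lo,hi):
    k=cv2.inRange(h,np.array(lo),np.array(hi)); k[195:]=0
    n,l,s,c=cv2.connectedComponentsWithStats(k); i=1+np.argmax(s[1:,4]); return l==i
C={}
for n,lo,hi in [("tan",(8,150,90),(18,255,255)),("green",(50,90,40),(90,255,255)),("red",(172,130,60),(180,255,255))]:
    k=mask(lo,hi); ys,xs=np.nonzero(k)
    P=np.array([at(m,(x,y),68)[:2] for x,y in zip(xs,ys)],np.float32)
    r=cv2.minAreaRect(P); print(n,k.sum(),r)
print("cross",at(m,(236,67),76),"L",at(m,(82,42),78),"R",at(m,(388,88),78))
E
```

```text
tan 6205 ((583.8659057617188, 159.81187438964844), (82.94449615478516, 83.56511688232422), 13.84608268737793)
green 5540 ((491.67645263671875, 136.1097412109375), (64.2584228515625, 114.47183227539062), 14.051875114440918)
red 4704 ((460.9037780761719, 258.8243713378906), (71.66136932373047, 70.6302261352539), 14.075642585754395)
cross [520.13559089 208.12778465  76.        ] L [396.12312918 307.04613457  78.        ] R [649.43883104 108.97770908  78.        ]
```

arm_command:
  targets:
    - [-3.7, 0, 27.9, 0]
    - [-3.7, 0, 27.9, 0]
    - [-3.7, 15, 27.9, 0]
    - [-3.7, 15, 27.9, 0]
    - [-3.7, 20, 27.9, 0]
    - [-3.7, 20, 27.9, 0]
    - [-3.7, 20, 27.9, 0]
    - [0, 16, 0, 0]
    - [0, 0, 0, 0]
    - [0, 0, 0, 0]
    - [0, 0, 0, 0]

```text
t: 8.55
ee_pos: [554.2, 281.7, 152.5]
orientation: [-1.531, 0.411, -0.411]
ft_force: [0.2, 0.2, -1.5]
width: 57.6
```

```bash
python3 - <<'E'
from h import *
plan(552.7,281.5,93.5,-30)
m=camera_model("wrist"); cv2.imwrite("pics/w4.png",get_image("wrist"))
E
```

```text
t 8.55 pos [554.2 281.7 152.5] psi -30.04 w 57.6
shift [-1.2 59.  -0.9] turn -0.0007
```

View pics/w4.png

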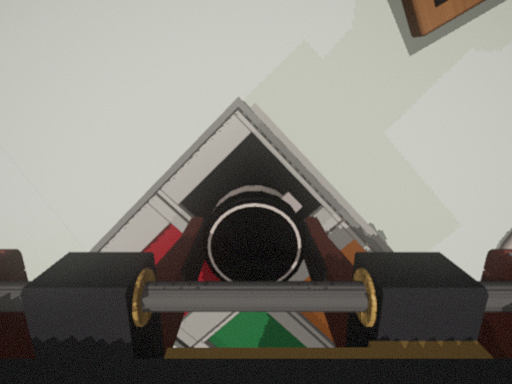

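The black floor is under the tin, with its far corner at (252,135), in line with the tool. Lower it.

arm_command:
  targets:
    - [-1.2, 20, -0.9, 0]
    - [0, 18, 0, 0]
    - [0, 11, 0, 0]
    - [0, 5, 0, 0]
    - [0, 3, 0, 0]
    - [0, 1.5, 0, 0]
    - [0, 0, 0, 0]
    - [0, 0, 0, 0]

```text
t: 9.27
ee_pos: [553.1, 282.2, 94.0]
orientation: [-1.531, 0.41, -0.411]
ft_force: [-0.2, 0.9, -0.8]
width: 57.3
```

```bash
python3 - <<'E'
from h import *
print(get_obs()["ft_force"].round(1))
plan(552.7,281.5,93.2,-30)
E
```

```text
[-0.2  0.9 -0.8]
t 9.27 pos [553.1 282.2  94. ] psi -30.02 w 57.3
shift [-0.   0.8 -0.8] turn -0.0003
```

arm_command:
  targets:
    - [0, 0.5, 0, 0]
    - [0, 0.5, 0, 0]
    - [0, 0.4, 0, 0]
    - [0, 0, 0, 0]

```text
t: 9.6
ee_pos: [553.1, 282.2, 93.2]
orientation: [-1.531, 0.41, -0.411]
ft_force: [-1.9, -0.6, 7.7]
width: 57.1
```

Contact (7.7 N). Open partly and rise.

arm_command:
  targets:
    - [0, 0, 0, 0]
    - [0, 0, 0, 0]
    - [0, 0, 0, 0]
    - [0, 0, 0, 0]
    - [0, 0, 0, 0]
  gripper: 76

```text
t: 10.02
ee_pos: [552.6, 281.9, 91.7]
orientation: [-1.532, 0.411, -0.41]
ft_force: [-0.2, -0.1, -0.7]
width: 66.3
```

arm_command:
  targets:
    - [0, -5, 0, 0]
    - [0, -15, 0, 0]
    - [0, -30, 0, 0]
    - [0, -40, 0, 0]
    - [0, -35, 0, 0]
    - [0, 0, 0, 0]
    - [0, 0, 0, 0]

```text
t: 10.6
ee_pos: [553.9, 282.6, 219.6]
orientation: [-1.528, 0.407, -0.414]
ft_force: [-0.0, -0.8, -1.6]
width: 66.6
```

```bash
python3 - <<'E'
from h import *
plan(445.6,-199.7,218,-30)
m=camera_model("wrist"); cv2.imwrite("pics/w5.png",get_image("wrist"))
d=silhouettes("wrist","black_tin")
for q in d[:2]:
    ys,xs=np.nonzero(q["pixels"]);print(q["conf"],q["at"],xs.min(),xs.max(),ys.min(),ys.max(),at(m,(xs.mean(),ys.mean()),82))
E
```

```text
t 10.6 pos [553.9 282.6 219.6] psi -30.01 w 66.6
shift [ 147.5   -0.  -471.8] turn -0.0002
0.75 [253.2, 186.5] 224 281 156 215 [552.61127365 281.32761654  82.        ]
```

View pics/w5.png

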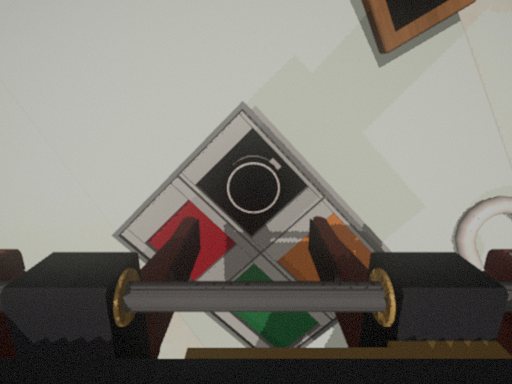

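The black tin sits centred in the black well (253,187). Next is the tan tin.

arm_command:
  targets:
    - [9.8, 0, -31.5, 0]
    - [9.8, 0, -31.5, 0]
    - [9.8, 0, -31.5, 0]
    - [9.8, 0, -31.5, 0]
    - [9.8, 0, -31.5, 0]
    - [9.8, 0, -31.5, 0]
    - [9.8, 0, -31.5, 0]
    - [9.8, 0, -31.5, 0]
    - [9.8, 0, -31.5, 0]
    - [9.8, 0, -31.5, 0]
    - [9.8, 12, -31.5, 0]
    - [9.8, 16, -31.5, 0]
    - [9.8, 25, -31.5, 0]
    - [9.8, 25, -31.5, 0]
    - [9.8, 25, -31.5, 0]
    - [0, 25, 0, 0]
    - [0, 0, 0, 0]
    - [0, 0, 0, 0]
    - [0, 0, 0, 0]
  gripper: 100

```text
t: 12.28
ee_pos: [443.4, -200.0, 88.8]
orientation: [-1.531, 0.411, -0.409]
ft_force: [0.2, -0.8, 0.3]
width: 87.5
```

```bash
python3 - <<'E'
from h import *
plan(445.6,-199.7,31,-30)
m=camera_model("wrist"); cv2.imwrite("pics/w6.png",get_image("wrist"))
d=silhouettes("wrist","tan_tin")
for q in d[:2]:
    ys,xs=np.nonzero(q["pixels"]);print(q["conf"],q["at"],xs.min(),xs.max(),ys.min(),ys.max(),at(m,(xs.mean(),ys.mean()),20))
E
```

```text
t 12.28 pos [ 443.4 -200.    88.8] psi -29.97 w 87.5
shift [ 1.9 57.8  1.4] turn 0.0005
0.76 [255.1, 203.1] 216 295 164 242 [ 444.27277117 -199.20189989   20.        ]
0.5 [298.2, 7.0] 268 329 0 22 [535.71542357 -97.06391611  20.        ]
```

arm_command:
  targets:
    - [0.7, 20, 1.0, 0]
    - [0, 20, 0, 0]
    - [0, 12, 0, 0]
    - [0, 6, 0, 0]
    - [0, 0, 0, 0]

```text
t: 12.8
ee_pos: [444.8, -199.5, 30.8]
orientation: [-1.532, 0.41, -0.409]
ft_force: [0.6, 0.4, 0.3]
width: 88.1
```

arm_command:
  targets:
    - [0, 0, 0, 0]
    - [0, 0, 0, 0]
    - [0, 0, 0, 0]
    - [0, 0, 0, 0]
    - [0, 0, 0, 0]
    - [0, 0, 0, 0]
    - [0, 0, 0, 0]
    - [0, 0, 0, 0]
  gripper: 0

```text
t: 13.47
ee_pos: [444.8, -200.3, 31.3]
orientation: [-1.532, 0.41, -0.411]
ft_force: [-1.3, 1.3, 6.4]
width: 57.4
```

arm_command:
  targets:
    - [0, -20, 0, 0]
    - [0, -30, 0, 0]
    - [0, -40, 0, 0]
    - [0, -40, 0, 0]
    - [0, -40, 0, 0]
    - [0, -20, 0, 0]
    - [0, 0, 0, 0]
    - [0, 0, 0, 0]

```text
t: 14.13
ee_pos: [445.0, -200.4, 221.7]
orientation: [-1.532, 0.409, -0.413]
ft_force: [-0.0, -0.2, -2.3]
width: 57.6
```

```bash
python3 - <<'E'
from h import *
plan(583,161,150,-30)
E
```

```text
t 14.13 pos [ 445.  -200.4  221.7] psi -30.02 w 57.6
shift [-61.5  71.6 382. ] turn -0.0003
```

arm_command:
  targets:
    - [-4.7, 0, 29.4, 0]
    - [-4.7, 0, 29.4, 0]
    - [-4.7, 0, 29.4, 0]
    - [-4.7, 0, 29.4, 0]
    - [-4.7, 0, 29.4, 0]
    - [-4.7, 0, 29.4, 0]
    - [-4.7, 0, 29.4, 0]
    - [-4.7, 0, 29.4, 0]
    - [-4.7, 0, 29.4, 0]
    - [-4.7, 12, 29.4, 0]
    - [-4.7, 16, 29.4, 0]
    - [-4.7, 20, 29.4, 0]
    - [-4.7, 20, 29.4, 0]
    - [0, 8, 0, 0]
    - [0, 0, 0, 0]
    - [0, 0, 0, 0]

```text
t: 15.47
ee_pos: [581.1, 160.7, 142.4]
orientation: [-1.534, 0.414, -0.407]
ft_force: [0.0, -0.9, -0.7]
width: 57.5
```

```bash
python3 - <<'E'
from h import *
plan(583.2,160.2,94.5,-30)
E
```

```text
t 15.47 pos [581.1 160.7 142.4] psi -29.98 w 57.5
shift [ 2.2 47.9  0.8] turn 0.0003
```

arm_command:
  targets:
    - [2.0, 18, 0.8, 0]
    - [0, 15, 0, 0]
    - [0, 8, 0, 0]
    - [0, 4, 0, 0]
    - [0, 2, 0, 0]
    - [0, 1, 0, 0]
    - [0, 0, 0, 0]
    - [0, 0, 0, 0]

```text
t: 16.13
ee_pos: [585.5, 161.0, 97.5]
orientation: [-1.531, 0.41, -0.411]
ft_force: [-0.2, 0.4, -1.2]
width: 57.5
```

arm_command:
  targets:
    - [-1, 1, -0.5, 0]
    - [0, 1, 0, 0]
    - [0, 0.5, 0, 0]
    - [0, 0, 0, 0]
    - [0, 0, 0, 0]

```text
t: 16.55
ee_pos: [583.9, 161.1, 94.3]
orientation: [-1.532, 0.411, -0.41]
ft_force: [-0.1, 0.9, -0.7]
width: 57.1
```

arm_command:
  targets:
    - [0, 0.5, 0, 0]
    - [0, 0.5, 0, 0]
    - [0, 0, 0, 0]
    - [0, 0, 0, 0]

```text
t: 16.88
ee_pos: [584.0, 161.1, 93.4]
orientation: [-1.531, 0.41, -0.411]
ft_force: [0.0, -0.0, 0.1]
width: 57.6
```

arm_command:
  targets:
    - [0, 0.4, 0, 0]
    - [0, 0.3, 0, 0]
    - [0, 0, 0, 0]

```text
t: 17.13
ee_pos: [584.0, 161.1, 93.3]
orientation: [-1.531, 0.41, -0.411]
ft_force: [-3.1, -0.9, 7.7]
width: 57.1
```

arm_command:
  targets:
    - [0, 0, 0, 0]
    - [0, 0, 0, 0]
    - [0, 0, 0, 0]
    - [0, 0, 0, 0]
    - [0, 0, 0, 0]
  gripper: 76

```text
t: 17.55
ee_pos: [583.9, 161.1, 92.4]
orientation: [-1.532, 0.411, -0.411]
ft_force: [0.5, 0.1, 0.0]
width: 66.7
```

arm_command:
  targets:
    - [0, -5, 0, 0]
    - [0, -15, 0, 0]
    - [0, -30, 0, 0]
    - [0, -40, 0, 0]
    - [0, -35, 0, 0]
    - [0, 0, 0, 0]
    - [0, 0, 0, 0]

```text
t: 18.13
ee_pos: [585.3, 161.5, 220.4]
orientation: [-1.529, 0.407, -0.414]
ft_force: [-1.2, 0.3, 0.1]
width: 66.7
```

```bash
python3 - <<'E'
from h import *
plan(546.8,-81.3,218,-30)
m=camera_model("wrist"); cv2.imwrite("pics/w7.png",get_image("wrist"))
d=silhouettes("wrist","tan_tin")
for q in d[:2]:
    ys,xs=np.nonzero(q["pixels"]);print(q["conf"],q["at"],xs.min(),xs.max(),ys.min(),ys.max(),at(m,(xs.mean(),ys.mean()),82))
E
```

```text
t 18.13 pos [585.3 161.5 220.4] psi -30.01 w 66.7
shift [  88.1    1.8 -229.5] turn -0.0002
0.68 [251.3, 183.8] 222 283 154 213 [584.18083782 161.76418132  82.        ]
```

View pics/w7.png

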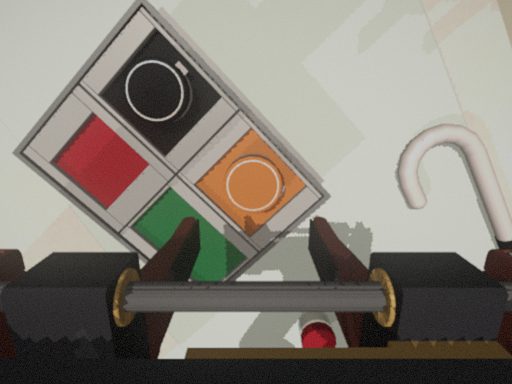

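Both tins are flat in their trays (black at 157,90; tan at 252,186). Next is the jar.

arm_command:
  targets:
    - [11, 0, -28.7, 0]
    - [11, 0, -28.7, 0]
    - [11, 0, -28.7, 0]
    - [11, 0, -28.7, 0]
    - [11, 0, -28.7, 0]
    - [11, 20, -28.7, 0]
    - [11, 25, -28.7, 0]
    - [11, 25, -28.7, 0]
    - [0, 25, 0, 0]
    - [0, 15, 0, 0]
    - [0, 0, 0, 0]
    - [0, 0, 0, 0]
    - [0, 0, 0, 0]
  gripper: 100

```text
t: 19.32
ee_pos: [545.3, -81.5, 107.5]
orientation: [-1.532, 0.411, -0.41]
ft_force: [0.0, 1.2, 0.2]
width: 87.7
```

```bash
python3 - <<'E'
from h import *
plan(546.8,-81.3,41,-30)
m=camera_model("wrist"); cv2.imwrite("pics/w8.png",get_image("wrist"))
d=silhouettes("wrist","cream_jar")
for q in d[:2]:
    ys,xs=np.nonzero(q["pixels"]);print(q["conf"],q["at"],xs.min(),xs.max(),ys.min(),ys.max(),at(m,(xs.mean(),ys.mean()),32))
d=silhouettes("wrist","shoe_brush")
for q in d[:2]:
    ys,xs=np.nonzero(q["pixels"]);print(q["conf"],q["at"],xs.min(),xs.max(),ys.min(),ys.max(),at(m,(xs.mean(),ys.mean()),32))
E
```

```text
t 19.32 pos [545.3 -81.5 107.5] psi -29.99 w 87.7
shift [ 1.3 66.5  0.9] turn 0.0002
0.73 [257.2, 203.8] 224 286 169 237 [545.61169487 -82.91784198  32.        ]
0.74 [421.4, 187.9] 360 479 128 251 [ 665.64741027 -136.43198943   32.        ]
```

View pics/w8.png

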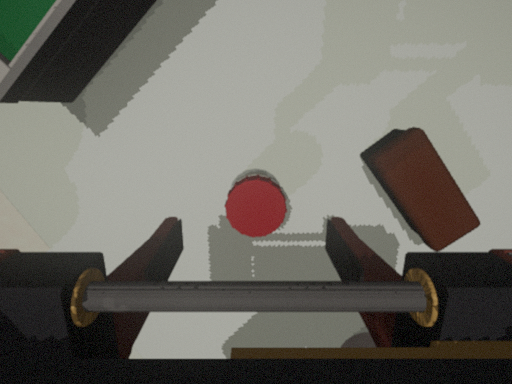

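The jar is centred at (256,206); the brush is right of it at (421,188), clear of the fingers.

arm_command:
  targets:
    - [0.8, 20, 0.2, 0]
    - [0, 20, 0, 0]
    - [0, 14, 0, 0]
    - [0, 8, 0, 0]
    - [0, 4, 0, 0]
    - [0, 0, 0, 0]

```text
t: 19.97
ee_pos: [546.1, -81.8, 41.5]
orientation: [-1.532, 0.411, -0.41]
ft_force: [-0.1, 0.3, -0.7]
width: 87.7
```

arm_command:
  targets:
    - [0, 0, 0, 0]
    - [0, 0, 0, 0]
    - [0, 0, 0, 0]
    - [0, 0, 0, 0]
    - [0, 0, 0, 0]
    - [0, 0, 0, 0]
    - [0, 0, 0, 0]
    - [0, 0, 0, 0]
    - [0, 0, 0, 0]
  gripper: 0

```text
t: 20.72
ee_pos: [546.2, -82.0, 41.8]
orientation: [-1.532, 0.41, -0.411]
ft_force: [-0.0, 0.4, 3.4]
width: 45.6
```

arm_command:
  targets:
    - [0, -20, 0, 0]
    - [0, -30, 0, 0]
    - [0, -40, 0, 0]
    - [0, -40, 0, 0]
    - [0, -40, 0, 0]
    - [0, -20, 0, 0]
    - [0, 0, 0, 0]
    - [0, 0, 0, 0]

```text
t: 21.38
ee_pos: [546.4, -82.0, 232.4]
orientation: [-1.531, 0.409, -0.412]
ft_force: [-0.4, 0.3, -2.6]
width: 45.7
```

```bash
python3 - <<'E'
from h import *
plan(461,258.2,170,-30)
m=camera_model("wrist"); cv2.imwrite("pics/w9.png",get_image("wrist"))
d=silhouettes("wrist","shoe_brush")
for q in d[:2]:
    ys,xs=np.nonzero(q["pixels"]);print(q["conf"],q["at"],xs.min(),xs.max(),ys.min(),ys.max(),at(m,(xs.mean(),ys.mean()),32))
E
```

```text
t 21.38 pos [546.4 -82.  232.4] psi -30.01 w 45.7
shift [-244.2   62.1  251.9] turn -0.0002
0.65 [358.4, 162.1] 324 398 121 202 [ 665.3760502  -137.32340282   32.        ]
```

arm_command:
  targets:
    - [-20.4, 0, 21, 0]
    - [-20.4, 0, 21, 0]
    - [-20.4, 0, 21, 0]
    - [-20.4, 0, 21, 0]
    - [-20.4, 0, 21, 0]
    - [-20.4, 0, 21, 0]
    - [-20.4, 0, 21, 0]
    - [-20.4, 0, 21, 0]
    - [-20.4, 12, 21, 0]
    - [-20.4, 18, 21, 0]
    - [-20.4, 18, 21, 0]
    - [-20.2, 18, 21, 0]
    - [0, 16, 0, 0]
    - [0, 0, 0, 0]
    - [0, 0, 0, 0]

```text
t: 22.73
ee_pos: [458.6, 257.8, 147.3]
orientation: [-1.536, 0.413, -0.407]
ft_force: [-0.3, -0.4, -1.6]
width: 45.3
```

```bash
python3 - <<'E'
from h import *
plan(461.3,258.2,105,-30)
E
```

```text
t 22.73 pos [458.6 257.8 147.3] psi -29.97 w 45.3
shift [ 2.3 42.3  1.9] turn 0.0006
```

arm_command:
  targets:
    - [0.5, 18, 0.5, 0]
    - [0, 14, 0, 0]
    - [0, 7, 0, 0]
    - [0, 3, 0, 0]
    - [0, 1, 0, 0]
    - [0, 0, 0, 0]
    - [0, 0, 0, 0]
    - [0, 0, 0, 0]

```text
t: 23.4
ee_pos: [461.5, 258.9, 107.3]
orientation: [-1.531, 0.41, -0.411]
ft_force: [0.8, 0.1, -1.5]
width: 45.8
```

arm_command:
  targets:
    - [0, 1, 0, 0]
    - [0, 1, 0, 0]
    - [0, 0.5, 0, 0]
    - [0, 0.5, 0, 0]
    - [0, 0, 0, 0]
    - [0, 0, 0, 0]

```text
t: 23.9
ee_pos: [461.0, 258.8, 103.7]
orientation: [-1.532, 0.411, -0.41]
ft_force: [-1.2, -0.1, 1.7]
width: 45.6
```

arm_command:
  targets:
    - [0, 0.2, 0, 0]
    - [0, 0, 0, 0]
    - [0, 0, 0, 0]

```text
t: 24.15
ee_pos: [461.0, 258.8, 103.7]
orientation: [-1.531, 0.41, -0.41]
ft_force: [-3.1, -0.2, 5.0]
width: 45.7
```

arm_command:
  targets:
    - [0, 0, 0, 0]
    - [0, 0, 0, 0]
    - [0, 0, 0, 0]
    - [0, 0, 0, 0]
    - [0, 0, 0, 0]
  gripper: 70

```text
t: 24.57
ee_pos: [461.0, 258.8, 103.3]
orientation: [-1.532, 0.411, -0.411]
ft_force: [0.9, 0.8, 0.1]
width: 61.6
```

arm_command:
  targets:
    - [0, -5, 0, 0]
    - [0, -15, 0, 0]
    - [0, -30, 0, 0]
    - [0, -40, 0, 0]
    - [0, -35, 0, 0]
    - [0, 0, 0, 0]
    - [0, 0, 0, 0]

```text
t: 25.15
ee_pos: [462.2, 259.4, 230.9]
orientation: [-1.528, 0.407, -0.413]
ft_force: [0.4, -0.0, 0.2]
width: 61.3
```

```bash
python3 - <<'E'
from h import *
m=camera_model("wrist"); cv2.imwrite("pics/w10.png",get_image("wrist"))
d=silhouettes("wrist","cream_jar")
for q in d[:2]:
    ys,xs=np.nonzero(q["pixels"]);print(q["conf"],q["at"],xs.min(),xs.max(),ys.min(),ys.max(),at(m,(xs.mean(),ys.mean()),95))
# brush geometry from w8/w9 : top corners, camera pose from recorded tool pose
o=get_obs();T=R.from_rotvec(o["orientation"]);mw=camera_model("wrist")
off=T.inv().apply(mw["position"]-o["ee_pos"]);rel=T.inv()*rot(mw["orientation"])
T8=R.from_rotvec([-1.531,.409,-.412]);m9=dict(mtx=mw["mtx"],position=np.array([546.4,-82,232.4])+T8.apply(off),orientation=(T8*rel).as_rotvec())
b=cv2.imread("pics/w9.png");c=b[100:230,300:430];cv2.imwrite("pics/w9c.png",cv2.resize(c,None,fx=4,fy=4,interpolation=2))
h=cv2.cvtColor(b,cv2.COLOR_BGR2HSV)
k=cv2.inRange(h,np.array((0,90,50)),np.array((14,255,140)));k[:, :300]=0;k[230:]=0;k[:100]=0
n,l,s,cc=cv2.connectedComponentsWithStats(k);i=1+np.argmax(s[1:,4]);ys,xs=np.nonzero(l==i);print(s[i])
P=np.array([at(m9,(x,y),48)[:2] for x,y in zip(xs,ys)],np.float32);print(cv2.minAreaRect(P))
plan(664,-137,210,None)
E
```

```text
0.6 [252.7, 186.2] 228 276 159 211 [460.2342211 258.3915118  95.       ]
[ 331  122   67   79 2448]
((663.2863159179688, -135.25637817382812), (38.726219177246094, 91.50102233886719), 8.233853340148926)
t 25.25 pos [460.4 258.5 227.9] psi -30.01 w 61.6
shift [ 374.1   17.9 -240.6] turn 0
```

View pics/w10.png

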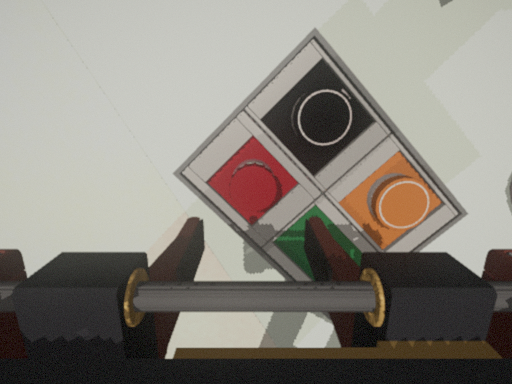

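View pics/w9c.png

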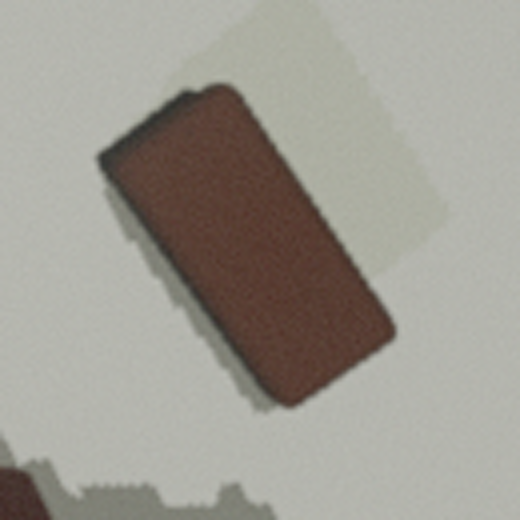

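All three sit in their wells: jar (255,185), black tin (325,117), tan tin (402,203). The crop shows the brush lying bristles down, clear on all sides.

arm_command:
  targets:
    - [28.7, 0, -18.4, 0]
    - [28.7, 0, -18.4, 0]
    - [28.7, 0, -18.4, 0]
    - [28.7, 0, -18.4, 0]
    - [28.7, 0, -18.4, 0]
    - [28.7, 0, -18.4, 0]
    - [28.7, 0, -18.4, 0]
    - [28.7, 0, -18.4, 0]
    - [28.7, 0, -18.4, 0]
    - [28.7, 0, -18.4, 0]
    - [28.7, 0, -18.4, 0]
    - [28.7, 0, -18.4, 0]
    - [28.7, 0, -18.4, 0]
  gripper: 100

```text
t: 26.33
ee_pos: [663.8, -136.4, 225.7]
orientation: [-1.532, 0.414, -0.407]
ft_force: [0.4, 0.6, -0.1]
width: 87.7
```

arm_command:
  targets:
    - [0, 15, 0, -0.111]
    - [0, 15, 0, -0.111]
    - [0, 15, 0, -0.111]
    - [0, 15, 0, -0.111]
    - [0, 15, 0, -0.111]
    - [0, 15, 0, -0.112]
    - [0, 0, 0, 0]
    - [0, 0, 0, 0]
    - [0, 0, 0, 0]

```text
t: 27.08
ee_pos: [664.2, -134.9, 137.9]
orientation: [-1.568, -0.109, 0.111]
ft_force: [0.2, -0.1, -0.2]
width: 87.7
```

```bash
python3 - <<'E'
from h import *
plan(663.5,-135.5,41,8.2)
m=camera_model("wrist"); b=get_image("wrist");cv2.imwrite("pics/w11.png",b)
h=cv2.cvtColor(b,cv2.COLOR_BGR2HSV)
k=cv2.inRange(h,np.array((0,90,50)),np.array((14,255,140)));k[:,:185]=0;k[:,330:]=0;k[275:]=0
n,l,s,cc=cv2.connectedComponentsWithStats(k);i=1+np.argmax(s[1:,4]);ys,xs=np.nonzero(l==i);print(s[i])
P=np.array([at(m,(x,y),48)[:2] for x,y in zip(xs,ys)],np.float32);print(cv2.minAreaRect(P))
E
```

```text
t 27.08 pos [ 664.2 -134.9  137.9] psi 8.02 w 87.7
shift [-0.7 96.9 -0.5] turn -0.0031
[ 231  143   48  104 4491]
((664.3343505859375, -134.8463592529297), (39.15929412841797, 91.55290222167969), 8.177380561828613)
```

View pics/w11.png

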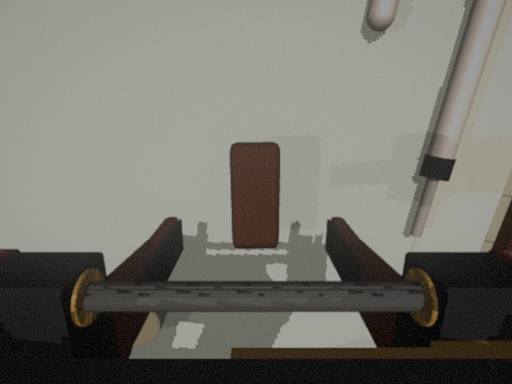

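The brush is aligned and centred (255,195). Descend and grip.

arm_command:
  targets:
    - [0, 25, 0, 0]
    - [0, 25, 0, 0]
    - [0, 20, 0, 0]
    - [0, 13, 0, 0]
    - [0, 8, 0, 0]
    - [0, 5, 0, 0]
    - [0, 0, 0, 0]
    - [0, 0, 0, 0]

```text
t: 27.8
ee_pos: [665.1, -135.1, 43.2]
orientation: [-1.568, -0.113, 0.111]
ft_force: [0.0, 0.2, 0.8]
width: 87.6
```

arm_command:
  targets:
    - [0, 0, 0, 0]
    - [0, 0, 0, 0]
    - [0, 0, 0, 0]
    - [0, 0, 0, 0]
    - [0, 0, 0, 0]
    - [0, 0, 0, 0]
    - [0, 0, 0, 0]
    - [0, 0, 0, 0]
    - [0, 0, 0, 0]
  gripper: 0

```text
t: 28.55
ee_pos: [664.5, -135.0, 42.4]
orientation: [-1.568, -0.113, 0.112]
ft_force: [0.7, 0.7, -0.1]
width: 41.8
```

arm_command:
  targets:
    - [0, -20, 0, 0]
    - [0, -30, 0, 0]
    - [0, -40, 0, 0]
    - [0, -40, 0, 0]
    - [0, -40, 0, 0]
    - [0, -20, 0, 0]
    - [0, 0, 0, 0]
    - [0, 0, 0, 0]

```text
t: 29.22
ee_pos: [664.7, -135.0, 233.2]
orientation: [-1.568, -0.114, 0.111]
ft_force: [-0.2, -0.5, -1.6]
width: 41.6
```

```bash
python3 - <<'E'
from h import *
plan(491.8,137,180,14)
E
```

```text
t 29.22 pos [ 664.7 -135.   233.2] psi 8.21 w 41.6
shift [-132.4   52.8  293.9] turn -0.1011
```

arm_command:
  targets:
    - [-12, 0, 26.7, 0]
    - [-12, 0, 26.7, 0]
    - [-12, 0, 26.7, 0]
    - [-12, 0, 26.7, 0]
    - [-12, 0, 26.7, 0]
    - [-12, 0, 26.7, 0]
    - [-12, 0, 26.7, 0]
    - [-12, 0, 26.7, 0]
    - [-12, 0, 26.7, 0]
    - [-12, 0, 26.7, 0]
    - [-12.4, 0, 26.9, 0]
    - [0, 10, 0, -0.05]
    - [0, 15, 0, -0.051]
    - [0, 25, 0, 0]
    - [0, 20, 0, 0]
    - [0, 12, 0, 0]
    - [0, 0, 0, 0]
    - [0, 0, 0, 0]
    - [0, 0, 0, 0]

```text
t: 30.8
ee_pos: [491.1, 136.9, 149.9]
orientation: [-1.562, -0.191, 0.193]
ft_force: [-0.0, -0.4, -1.6]
width: 41.8
```

```bash
python3 - <<'E'
from h import *
plan(491.7,137.2,106,14)
cv2.imwrite("pics/w12.png",get_image("wrist"))
E
```

```text
t 30.8 pos [491.1 136.9 149.9] psi 13.99 w 41.8
shift [ 0.7 43.9  0.1] turn -0.0002
```

View pics/w12.png

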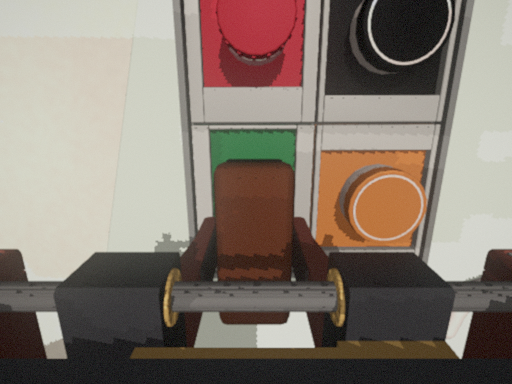

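The brush is aligned over the green trough (trough columns 210–295, brush 215–294). Lower it.

arm_command:
  targets:
    - [0.5, 18, 0, 0]
    - [0, 14, 0, 0]
    - [0, 7, 0, 0]
    - [0, 3, 0, 0]
    - [0, 1, 0, 0]
    - [0, 0, 0, 0]
    - [0, 0, 0, 0]

```text
t: 31.43
ee_pos: [492.4, 137.3, 108.1]
orientation: [-1.562, -0.193, 0.191]
ft_force: [0.5, 0.0, -1.8]
width: 41.6
```

arm_command:
  targets:
    - [0, 0.7, 0, 0]
    - [0, 0.7, 0, 0]
    - [0, 0, 0, 0]
    - [0, 0, 0, 0]

```text
t: 31.77
ee_pos: [492.0, 137.1, 106.1]
orientation: [-1.562, -0.192, 0.192]
ft_force: [-0.9, 0.0, -2.0]
width: 42.0
```

arm_command:
  targets:
    - [0, 0.7, 0, 0]
    - [0, 0.7, 0, 0]
    - [0, 0, 0, 0]
    - [0, 0, 0, 0]

```text
t: 32.1
ee_pos: [491.9, 137.1, 104.5]
orientation: [-1.562, -0.192, 0.192]
ft_force: [-0.6, -0.5, -1.5]
width: 41.7
```

arm_command:
  targets:
    - [0, 0.3, 0, 0]
    - [0, 0, 0, 0]
    - [0, 0, 0, 0]

```text
t: 32.35
ee_pos: [492.0, 137.2, 104.4]
orientation: [-1.562, -0.192, 0.192]
ft_force: [0.2, -0.4, 0.9]
width: 41.5
```

Contact (force up by ~2.4 N). A touch more, then release and rise clear.

arm_command:
  targets:
    - [0, 0.2, 0, 0]
    - [0, 0, 0, 0]
    - [0, 0, 0, 0]

```text
t: 32.6
ee_pos: [492.0, 137.1, 104.4]
orientation: [-1.562, -0.192, 0.192]
ft_force: [-1.6, -0.2, 5.5]
width: 41.7
```

arm_command:
  targets:
    - [0, 0, 0, 0]
    - [0, 0, 0, 0]
    - [0, 0, 0, 0]
    - [0, 0, 0, 0]
    - [0, 0, 0, 0]
  gripper: 65

```text
t: 33.02
ee_pos: [491.9, 137.1, 104.0]
orientation: [-1.562, -0.192, 0.192]
ft_force: [0.2, 0.0, 0.5]
width: 57.3
```

arm_command:
  targets:
    - [0, -5, 0, 0]
    - [0, -15, 0, 0]
    - [0, -30, 0, 0]
    - [0, -40, 0, 0]
    - [0, -40, 0, 0]
    - [0, -25, -30, 0]
    - [0, 0, -40, 0]
    - [0, 0, -40, 0]
    - [0, 0, 0, 0]
    - [0, 0, 0, 0]

```text
t: 33.85
ee_pos: [518.8, 28.8, 259.6]
orientation: [-1.562, -0.189, 0.188]
ft_force: [0.0, -0.2, -0.5]
width: 56.7
```

```bash
python3 - <<'E'
from h import *
plan(491.7,137.2,106,14)
m=camera_model("wrist");a=get_image("wrist");s=get_image("side")
cv2.imwrite("pics/w13.png",a);cv2.imwrite("pics/s13.png",cv2.resize(s[60:360,80:480],None,fx=2,fy=2,interpolation=2))
for k,z in dict(shoe_brush=95,black_tin=82,tan_tin=82,cream_jar=95).items():
  for q in silhouettes("wrist",k)[:1]:
    ys,xs=np.nonzero(q["pixels"]);print(k,q["conf"],at(m,(xs.mean(),ys.mean()),z).round(1))
E
```

```text
t 33.85 pos [518.8  28.8 259.6] psi 13.78 w 56.7
shift [ -0.6 153.6 111.8] turn -0.0038
shoe_brush 0.86 [490.6 138.2  95. ]
black_tin 0.18 [490.3 139.4  82. ]
tan_tin 0.64 [586.  163.5  82. ]
```

View pics/w13.png

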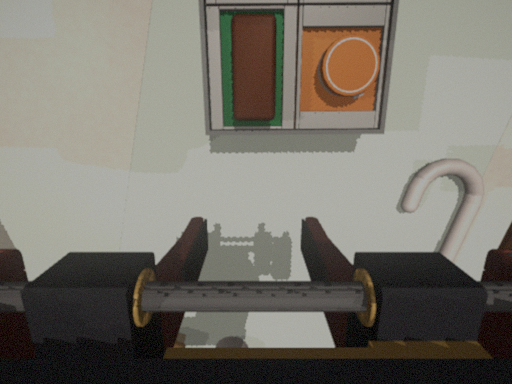

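View pics/s13.png

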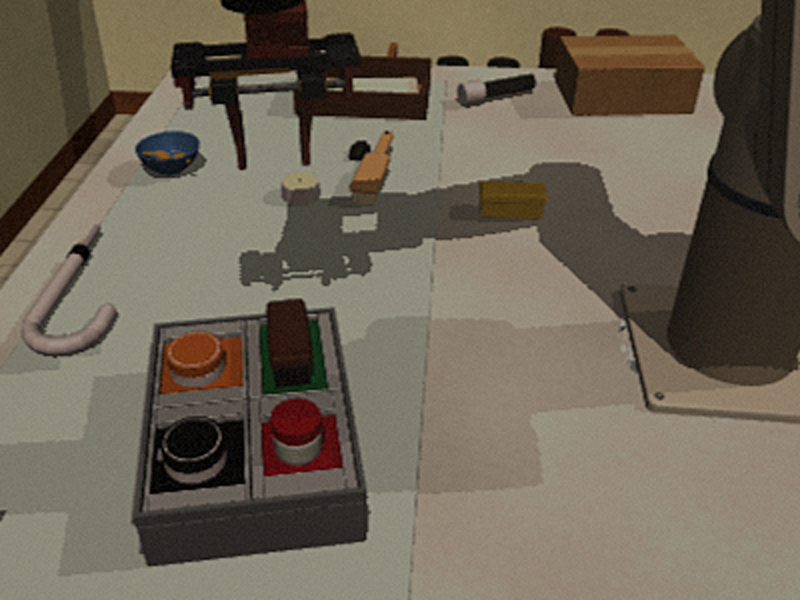

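All four things sit upright in their own trays: brush (290,340), tan tin (195,355), black tin (193,450) and jar (297,432). The candle and pale brush are undisturbed, and the robot touches nothing.

```bash
python3 -c "
from workcell import *
print(close_job())"
```

```text
the job is handed in; nothing more can be done
None
```

All four things are packed in the order asked: black tin, tan tin, cream jar, then the shoe brush lengthways in the green trough. I lowered each one until the wrist sensor felt the tray floor (5–8 N) before opening the gripper. The job was handed in at about 34 s; no verdict was reported.

- **Placing:** the last wrist and side pictures show each thing upright in its own tray. After placing, the tins and jar measured within about 2 mm of their tray centres, and the brush about 1 mm from its own.
- **Left alone:** the candle tin and the pale clothes brush lie where they were, and the gripper hung clear of everything at hand-in.
- **Checks that disagreed:** in the final wrist picture the network reported a "black_tin" at the brush's position, with low confidence (0.18). That is a false hit, because the black tin was out of that view. The jar was out of it too and went unreported. The side picture shows both correctly placed.

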